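Open the wide label printer for a new roll

ROBOT

A 7-joint arm with a two-finger parallel gripper is mounted at the origin on the work surface. World frame = base frame: x ahead of the robot, y to its left, z up, the work surface at z = 0. Lengths are in m, angles in rad, forces in N, time in s.
With the tool pointing down it reaches from about 0.4 to 0.875 m from the base axis. Payload 6.5 kg.
Tool frame: the origin (TCP) lies midway between the tips of the shut fingers; the grasp point (between the pads) lies 19 mm behind it; z points along the fingers, y is the line along which they close (so a half turn about z gives the same grasp; the last joint's range is limited). The gripper opens to 88 mm and grips with 3 to 60 N. Pads are 18 mm wide; open, the fingers measure 123 mm over their backs; the gripper's body (75 mm by 187 mm) begins 45 mm behind the grasp point.
Start: joints at [-1.263, 0.536, -0.004, 1.538, 0.003, 1.067, -0.071], TCP at [0.237, 0.605, 0.239] pointing down, gripper open.
Joint ranges: [-2.7, 2.7], [-0.37, 2.16], [-1.27, 1.26], [0.24, 2.4], [-1.31, 4.45], [0.19, 1.91], [-2.76, 2.76]. Speed limits (rad/s): [2.39, 2.39, 3.14, 3.14, 3.14, 3.14, 3.14].

INTERFACE

Orientations are given as a 3x3 rotation matrix whose columns are the frame's x, y, z axes.
In Python, from bench import status, read_camera, order gives the robot as it stands. The module is installed in compiled form; this text tells all that it offers.
- The arm moves only by the shell command python3 -m creep 'ROWS'. ROWS is JSON, a list of rows, each an object of numbers: "jaw": the closure, from 0 (fully open) to 1 (shut); "dx", "dy", "dz": the shift along the tool's x, y, z scaled (see below); "turn": the turn about the tool's z scaled (see below). In form: [{"jaw": .., "dx": .., "dy": .., "dz": .., "turn": ..}, ...]. A call has 1 to 10 rows; each row shifts and turns the commanded pose from where the row before left it, along the tool's axes as they then stand; what a row does not reach is not made up. The controller multiplies each number of a shift by 0.02 m and each number of a turn by 5 degrees. A row lasts 1/10 s, in which the tool goes at most 50 mm and 8.59 degrees, less where a joint would pass 70% of its speed; a pose out of reach is approached as far as the arm can. A call with a number of a shift or a turn outside -1 to 1 is refused whole. A call with a gripper value outside its range is refused whole. The fingers move at their own pace and stop on an object; the grip force is fixed at half the most. Time passes only in rows, so rows that do not move let the fingers close. It gives the time, the measured TCP pose, the force, the opening and the grip force at its end, in the units of the state.
- status.observe(): the state, without advancing time (a new reading comes with each control period).
- read_camera(name): name is "scene" or "top" or "wrist"; returns a dict with "img" (384x512x3 uint8, blue, green, red), "fov_y" (degrees; the focal length in pixels is half the picture's height over the tangent of half this angle, whatever the lens; pixels are square), "cx", "cy" (the principal point, pixels), "k1" (the pictures are not rectified: a ray, as slopes to the right and down, at radius r is drawn at 1 + k1 r^2 times it, then the intrinsics apply), "position" and "rotation" of the camera in the world. Camera axes: x right, y down, z forward; pixel columns grow to the right and rows downward; lengths in m; the calibration is good to about 2 mm. A picture is of the moment at which its call begins. There is no depth.
- order.close_job(): hands the job in; it is judged then, once.
The state is a dict: "time_s": time; "q": joint angles; "qvel": joint speeds; "joint_efforts": joint torques, N m; "position": TCP position; "ee_rot": TCP orientation; "wrist_force": force on the tool from outside, world axes, zero at the start; "wrist_torque": the same for the moment, N m; "gripper_width": finger opening in m; "finger_force": force on a finger pad.
Only numpy, scipy, OpenCV 4.12 (cv2) and the standard library are available. Lean on these libraries where they do the work, as an engineer would, in place of code of your own. Each camera call takes 0.05 s, during which the arm holds its last target. There are 200 camera calls.

TASK

The wider of the two label printers on the packing bench needs a new roll: press down the black release tab at its front so that its cover springs up, then push the cover back until it is fully open and stays there. Use the fingers only to press and push, leave the narrow printer shut, and do not pick up or shift anything else on the bench.

Things in the scene. Friction and masses are not known exactly. Their poses are not given: they have to be found in the camera images.
- wide_printer: the wide label printer, the one to open: grey desktop unit fixed to the bench, 180 mm wide (y), 211 mm deep (x from -111 to 100 mm), 122 mm high shut; origin under it on the bench; x points from its front (the side with the black tab) to its back, where the cover is hinged, z up; the deck ahead of the cover is 72 mm high
- wide_cover (a joint): angle of the top cover about its rear hinge, rad: 0 shut and latched, grows as the front edge rises. Once the tab lets it go, a damped spring lifts it within about 1 s to about 1.05, where it stays; from there it swings freely to a stop at 1.9. It falls back to 1.05 if left short of upright (1.57), and on to the stop if pushed past about 1.65
- wide_tab (a joint): angle of the release tab, rad: 0 at rest, grows as its front is pressed down, stop at 0.30; lets the cover go at about 0.17; sprung, needs about 7 N at the press point, comes back when let go
- wide_tab_top (a point): press point on top of the black tab: at rest 112 mm ahead of the printer's origin, 93 mm above the bench. Tab 30 mm wide (y); level face from 13 mm in front of this point to 29 mm behind it, where the tab's upright claw (33 mm tall) holds the cover. Press straight down: 6 mm lets go, 10 mm is the stop. Axes turn with the tab
- wide_cover_edge (a point): middle of the cover's front edge. Cover: flat, 176 mm wide, 150 mm from hinge to front edge, 14 mm thick, about 0.16 kg. Shut: 65 mm ahead of the printer's origin, 115 mm above the bench; sprung up: about 244 mm above the bench, 10 mm behind the origin. Axes turn with the cover
- wide_hinge (a point): middle of the cover's hinge line (parallel to the printer's y), 85 mm behind the printer's origin, 112 mm above the bench; axes as the printer's
- narrow_printer: the narrow label printer, to be left alone: grey desktop unit fixed to the bench, 120 mm wide (y), 211 mm deep (x from -111 to 100 mm), 122 mm high shut; origin under it on the bench; x points from its front (the side with the black tab) to its back, where the cover is hinged, z up; the deck ahead of the cover is 72 mm high
- narrow_cover (a joint): angle of the top cover about its rear hinge, rad: 0 shut and latched, grows as the front edge rises. Once the tab lets it go, a damped spring lifts it within about 1 s to about 1.05, where it stays; from there it swings freely to a stop at 1.9. It falls back to 1.05 if left short of upright (1.57), and on to the stop if pushed past about 1.65
- narrow_tab (a joint): angle of the release tab, rad: 0 at rest, grows as its front is pressed down, stop at 0.30; lets the cover go at about 0.17; sprung, needs about 7 N at the press point, comes back when let go
- narrow_tab_top (a point): press point on top of the black tab: at rest 112 mm ahead of the printer's origin, 93 mm above the bench. Tab 30 mm wide (y); level face from 13 mm in front of this point to 29 mm behind it, where the tab's upright claw (33 mm tall) holds the cover. Press straight down: 6 mm lets go, 10 mm is the stop. Axes turn with the tab
- narrow_cover_edge (a point): middle of the cover's front edge. Cover: flat, 116 mm wide, 150 mm from hinge to front edge, 14 mm thick, about 0.16 kg. Shut: 65 mm ahead of the printer's origin, 115 mm above the bench; sprung up: about 244 mm above the bench, 10 mm behind the origin. Axes turn with the cover
- narrow_hinge (a point): middle of the cover's hinge line (parallel to the printer's y), 85 mm behind the printer's origin, 112 mm above the bench; axes as the printer's
- tape_roll: bystander, loose: flat-lying ring of clear packing tape, 96 mm across, 48 mm high; origin under its centre
- stapler: bystander, loose: dark desk stapler, 130 x 34 x 45 mm; origin under its middle
- new_roll: bystander, loose: spare white label roll standing on end, 84 mm across, 104 mm high; origin under its centre
- mug: bystander, loose: white mug, 80 mm across, 95 mm high; origin under its centre
- carton: bystander, loose: small closed cardboard box, 120 x 160 x 90 mm; origin under its middle
- scanner: bystander, loose: hand-held scanner lying on the bench, 175 mm long, 62 mm wide, 46 mm high; origin on the bench near its middle
- parts_bin: bystander, loose: open blue storage bin, 160 x 100 x 75 mm; origin under its middle

How it is judged:
By the outcome, as a careful person would: the job done as asked, in the order asked, and still so for the second after the job is handed in, with the robot touching nothing.
It also fails if it takes over 38 s, if anything falls off the work surface, if the arm or the gripper's body presses on something with over 40 N, if the wrist force passes 120 N, or if a joint passes its speed limit or range.

## Working session

There is one attempt and no reset: what is moved stays moved. The work goes in short steps, Python scripts to look and compute and a shell command to move; the robot and the scene stay as the last step left them, time stands still between calls to the robot, and variables do not carry over. Pictures are saved under pics/ and viewed, at most 10 in all, crops included, and the job is handed in when it is done.

```bash
mkdir -p pics
cat > h.py <<'E'
import numpy as np, cv2
from bench import status, read_camera, order
def K(c):
    h,w=c['img'].shape[:2]; f=h/2/np.tan(np.radians(c['fov_y'])/2)
    return f
def ray(c,u,v):
    f=K(c); d=np.array([(u-c['cx'])/f,(v-c['cy'])/f]); s=d.copy()
    for _ in range(30): s=d/(1+c['k1']*(s@s))
    return np.array(c['rotation'])@np.array([s[0],s[1],1.])
def onz(c,u,v,z):
    r=ray(c,u,v); p=np.array(c['position']); return p+r*(z-p[2])/r[2]
def proj(c,P):
    q=np.array(c['rotation']).T@(np.array(P)-c['position']); s=q[:2]/q[2]; s=s*(1+c['k1']*(s@s)); return s*K(c)+[c['cx'],c['cy']]
E
python3 - <<'E'
from h import *
for n in ['top','scene']:
    c=read_camera(n); cv2.imwrite(f'pics/{n}0.png',c['img']); print(n,c['position'],np.round(c['rotation'],3).tolist(),c['fov_y'],c['k1'])
s=status.observe(); print(s['time_s'],s['position'],np.round(s['ee_rot'],3),s['wrist_force'])
E
```

```text
top [0.42160061 0.02058995 1.67196415] [[-0.02, -0.993, 0.115], [-1.0, 0.02, 0.002], [-0.004, -0.115, -0.993]] 47.83770340080105 -0.04914200303352943
scene [0.98740506 0.41924263 0.97778922] [[-0.718, 0.584, -0.379], [0.696, 0.61, -0.378], [0.01, -0.535, -0.845]] 57.44567093554436 -0.06555207220546741
0.1 [0.23714965 0.60460276 0.23793099] [[-0.931  0.365 -0.   ]
 [ 0.365  0.931 -0.001]
 [-0.    -0.002 -1.   ]] [-0.54461448 -0.16250783  0.28158678]
```

View pics/top0.png

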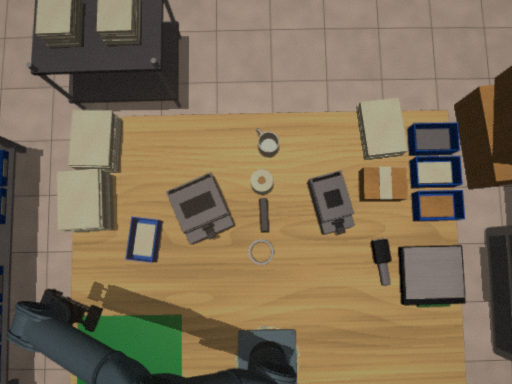

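View pics/scene0.png

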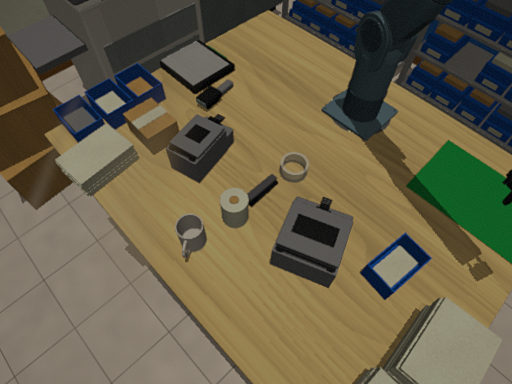

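The top view shows the wide printer around (200,208) with its tab at about (210,236). In the scene view the tab is at about (325,204). I'll crop both for finer measurement.

Run:
```python
from h import *
a=cv2.imread('pics/top0.png')[165:255,155:245]; b=cv2.imread('pics/scene0.png')[190:290,260:360]
f=lambda x:cv2.resize(x,(400,400),interpolation=cv2.INTER_CUBIC)
o=np.hstack([f(a),f(b)]); o=np.clip(o*1.8,0,255).astype('uint8')
cv2.imwrite('pics/crop.png',o)
```

```text
(no output)
```

View pics/crop.png

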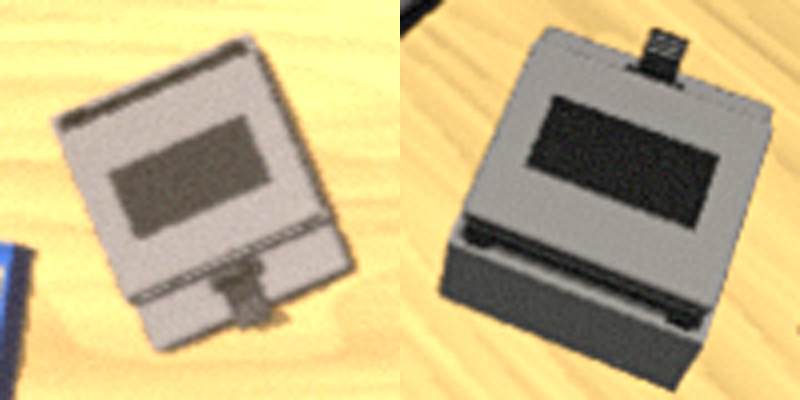

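The crop shows the cover window, cover front corners and tab clearly in both views. I'll cast those pixels to points.

Run:
```python
from h import *
ct=read_camera('top'); cs=read_camera('scene')
T=lambda x,y:(155+(x+.5)/4.444-.5,165+(y+.5)/4.444-.5); S=lambda x,y:(260+(x-400+.5)/4-.5,190+(y+.5)/4-.5)
def rect(c,m,pts,z): 
    return np.array([onz(c,*m(*p),z)[:2] for p in pts])
# order: back-left, back-right, front-right, front-left
wt=rect(ct,T,[(110,172),(243,116),(270,182),(136,238)],.122)
ws=rect(cs,S,[(695,229),(528,165),(553,95),(719,156)],.122)
for n,w in(('top',wt),('scene',ws)):
    ax=(w[0]+w[1]-w[2]-w[3])/2; ay=(w[0]+w[3]-w[1]-w[2])/2
    print(n,w.mean(0).round(4),'size',np.linalg.norm(ax),np.linalg.norm(ay),'yaw',np.arctan2(ax[1],ax[0]),np.arctan2(-ay[0],ay[1]))
f=rect(ct,T,[(132,300),(327,222)],.122); b=rect(ct,T,[(155,350),(355,270)],.072)
print('cover front',f.tolist(),f.mean(0),np.linalg.norm(f[0]-f[1]),'deck front',b.tolist(),b.mean(0),np.linalg.norm(b[0]-b[1]))
for d in f-f[::-1],b-b[::-1]: print(np.arctan2(-d[0][0],d[0][1]))
print('tabfront top',onz(ct,*T(256,323),.093),'scene',onz(cs,*S(669,32),.093))
```

```text
top [0.5759 0.2394] size 0.05821942071078794 0.11702059057362624 yaw 0.3744250875168168 0.3800974239253659
scene [0.5738 0.2404] size 0.05783826293731594 0.1188229247281985 yaw 0.41846502978251565 0.39697755680582497
cover front [[0.477280117710681, 0.2864932033467371], [0.5370994032704142, 0.12850875779431245]] [0.50718976 0.20750098] 0.1689302576845958 deck front [[0.4373535351545017, 0.27604048582609225], [0.5003782582432981, 0.10921257452298411]] [0.4688659  0.19262653] 0.17833582845344673
0.3619583829425916
0.36120819054189446
tabfront top [0.4575941  0.18973836 0.093     ] scene [0.45489315 0.18921019 0.093     ]
```

Both views agree: origin is about (0.572, 0.234), yaw about 0.375. So the press point is near (0.464, 0.191), and I'll move there at height with the jaws shut.

```bash
python3 -m creep '[{"jaw":1,"dx":-0.9,"dy":-0.75,"dz":0,"turn":0},{"jaw":1,"dx":-0.9,"dy":-0.75,"dz":0,"turn":0},{"jaw":1,"dx":-0.9,"dy":-0.75,"dz":0,"turn":0},{"jaw":1,"dx":-0.9,"dy":-0.75,"dz":0,"turn":0},{"jaw":1,"dx":-0.9,"dy":-0.75,"dz":0,"turn":0},{"jaw":1,"dx":-0.9,"dy":-0.75,"dz":0,"turn":0},{"jaw":1,"dx":-0.9,"dy":-0.75,"dz":0,"turn":0},{"jaw":1,"dx":-0.9,"dy":-0.75,"dz":0,"turn":0},{"jaw":1,"dx":-0.9,"dy":-0.75,"dz":0,"turn":0},{"jaw":1,"dx":-0.9,"dy":-0.75,"dz":0,"turn":0}]'
python3 -m creep '[{"jaw":1,"dx":-0.9,"dy":-0.75,"dz":0,"turn":0},{"jaw":1,"dx":-0.9,"dy":-0.75,"dz":0,"turn":0},{"jaw":1,"dx":-0.9,"dy":-0.75,"dz":0,"turn":0},{"jaw":1,"dx":-0.9,"dy":-0.75,"dz":0,"turn":0},{"jaw":1,"dx":-0.9,"dy":-0.75,"dz":0,"turn":0},{"jaw":1,"dx":-0.9,"dy":-0.75,"dz":0,"turn":0},{"jaw":1,"dx":-0.9,"dy":-0.75,"dz":0,"turn":0},{"jaw":1,"dx":-0.9,"dy":-0.75,"dz":0,"turn":0},{"jaw":1,"dx":-0.9,"dy":-0.75,"dz":0,"turn":0},{"jaw":1,"dx":-0.9,"dy":-0.75,"dz":0,"turn":0}]'
python3 -m creep '[{"jaw":1,"dx":0,"dy":0,"dz":0,"turn":-0.95},{"jaw":1,"dx":0,"dy":0,"dz":0,"turn":-0.95},{"jaw":1,"dx":0,"dy":0,"dz":0,"turn":-0.95},{"jaw":1,"dx":0,"dy":0,"dz":0,"turn":-0.95},{"jaw":1,"dx":0,"dy":0,"dz":0,"turn":-0.95},{"jaw":1,"dx":0,"dy":0,"dz":0,"turn":-0.95},{"jaw":1,"dx":0,"dy":0,"dz":0,"turn":-0.95},{"jaw":1,"dx":0,"dy":0,"dz":0,"turn":-0.95},{"jaw":1,"dx":0,"dy":0,"dz":0,"turn":-0.95},{"jaw":1,"dx":0,"dy":0,"dz":0,"turn":0}]'
cat > st.py <<'E'
from h import *
s=status.observe(); R=np.array(s['ee_rot']); p=np.array(s['position'])
print(s['time_s'],p.round(4),R.round(3).tolist(),'F',np.round(s['wrist_force'],1),'w',s['gripper_width'],'q',np.round(s['q'],2))
O=np.array([.572,.234,0]);c,sn=np.cos(.375),np.sin(.375);P=np.array([[c,-sn,0],[sn,c,0],[0,0,1]])
print('printer frame mm',((P.T@(p-O))*1000).round(1),'toPress tool units',(R.T@(O+P@[-.116,0,.095]-p)/.02).round(2))
E
python3 st.py
python3 - <<'E'
from h import *
w=read_camera('wrist'); t=read_camera('scene')
cv2.imwrite('pics/w1.png',np.hstack([w['img'][:, :400],cv2.resize(t['img'][150:310,230:390],(384,384))]))
E
```

```text
time_s: 1.2
position: [0.3505, 0.3988, 0.2387]
ee_rot: [[-0.931, 0.365, -0.0], [0.365, 0.931, -0.0], [-0.0, -0.0, -1.0]]
wrist_force: [0.1, 0.0, -1.1]
gripper_width: 0.0103
finger_force: 0.0
time_s: 2.2
position: [0.4632, 0.1935, 0.2387]
ee_rot: [[-0.931, 0.365, -0.0], [0.365, 0.931, -0.0], [0.0, -0.0, -1.0]]
wrist_force: [-0.5, 0.1, -0.4]
gripper_width: 0.0003
finger_force: 0.0
time_s: 3.2
position: [0.4629, 0.1943, 0.2387]
ee_rot: [[-0.931, -0.364, -0.0], [-0.364, 0.931, -0.0], [0.0, 0.0, -1.0]]
wrist_force: [0.9, 0.4, -0.5]
gripper_width: 0.0005
finger_force: 0.0
3.2 [0.4629 0.1943 0.2387] [[-0.931, -0.364, -0.0], [-0.364, 0.931, -0.0], [0.0, 0.0, -1.0]] F [ 0.9  0.4 -0.5] w 0.0004712584751759803 q [-0.51  0.28  0.02  1.93 -0.01  0.93  1.46]
printer frame mm [-116.1    3.   238.7] toPress tool units [-0.01 -0.15  7.18]
```

View pics/w1.png

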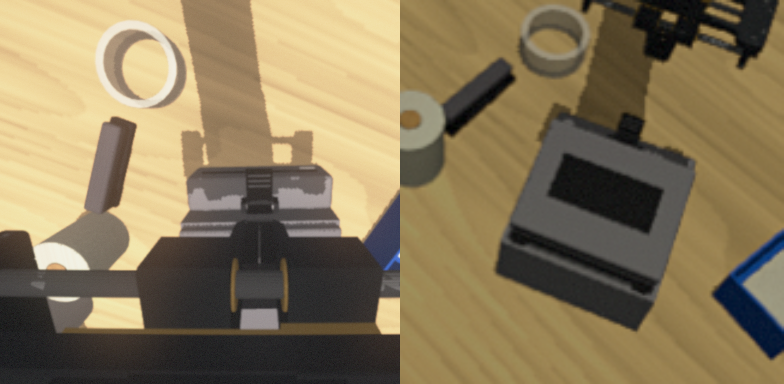

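The wrist view puts the tab (259,178) in line with the shut fingers (col 259). The camera seems to sit on the cover side, so I'll check its height before pressing.

Run:
```python
from h import *
w=read_camera('wrist'); O=np.array([.572,.234,0]);c,s=np.cos(.375),np.sin(.375);P=np.array([[c,-s,0],[s,c,0],[0,0,1]])
print('cam in printer',P.T@(np.array(w['position'])-O)); 
for uv in [(259,168),(246,168),(272,168),(259,198)]: print(P.T@(onz(w,*uv,.093)-O))
```

```text
cam in printer [-0.18879295  0.00296881  0.38458835]
[-0.12699036  0.00271908  0.093     ]
[-0.12708166 -0.01168455  0.093     ]
[-0.12690137  0.01712295  0.093     ]
[-0.091994    0.00250414  0.093     ]
```

The camera is on the front side and the tab centre is straight below (y +2.7 mm), so no correction is needed. Descend.

```bash
python3 -m creep '[{"jaw":1,"dx":0,"dy":0,"dz":1,"turn":0},{"jaw":1,"dx":0,"dy":0,"dz":1,"turn":0},{"jaw":1,"dx":0,"dy":0,"dz":1,"turn":0},{"jaw":1,"dx":0,"dy":0,"dz":1,"turn":0},{"jaw":1,"dx":0,"dy":0,"dz":1,"turn":0},{"jaw":1,"dx":0,"dy":0,"dz":1,"turn":0},{"jaw":1,"dx":0,"dy":0,"dz":0.8,"turn":0},{"jaw":1,"dx":0,"dy":0,"dz":0,"turn":0}]'
python3 -m creep '[{"jaw":1,"dx":0,"dy":0,"dz":0.2,"turn":0},{"jaw":1,"dx":0,"dy":0,"dz":0.15,"turn":0},{"jaw":1,"dx":0,"dy":0,"dz":0.15,"turn":0},{"jaw":1,"dx":0,"dy":0,"dz":0.15,"turn":0},{"jaw":1,"dx":0,"dy":0,"dz":0,"turn":0}]'
```

```text
time_s: 4.15
position: [0.4616, 0.1938, 0.101]
ee_rot: [[-0.932, -0.363, -0.003], [-0.363, 0.932, -0.002], [0.004, -0.001, -1.0]]
wrist_force: [0.9, 0.0, -0.4]
gripper_width: 0.0002
finger_force: 0.0
time_s: 4.65
position: [0.4632, 0.1945, 0.0902]
ee_rot: [[-0.932, -0.364, 0.001], [-0.364, 0.932, 0.0], [-0.001, 0.0, -1.0]]
wrist_force: [-1.1, -0.7, 4.6]
gripper_width: 0.0005
finger_force: 2.1
```

In contact at z 0.090 (4.6 N). Continue down.

```bash
python3 -m creep '[{"jaw":1,"dx":0,"dy":0,"dz":0.15,"turn":0},{"jaw":1,"dx":0,"dy":0,"dz":0.15,"turn":0},{"jaw":1,"dx":0,"dy":0,"dz":0,"turn":0},{"jaw":1,"dx":0,"dy":0,"dz":0,"turn":0}]'
python3 - <<'E'
from h import *
t=read_camera('scene')
cv2.imwrite('pics/s2.png',cv2.resize(t['img'][130:310,210:390],(500,500)))
E
```

```text
time_s: 5.05
position: [0.4634, 0.1946, 0.085]
ee_rot: [[-0.932, -0.364, 0.001], [-0.364, 0.932, 0.001], [-0.001, 0.0, -1.0]]
wrist_force: [-3.8, -1.9, 11.9]
gripper_width: 0.0005
finger_force: 6.3
```

View pics/s2.png

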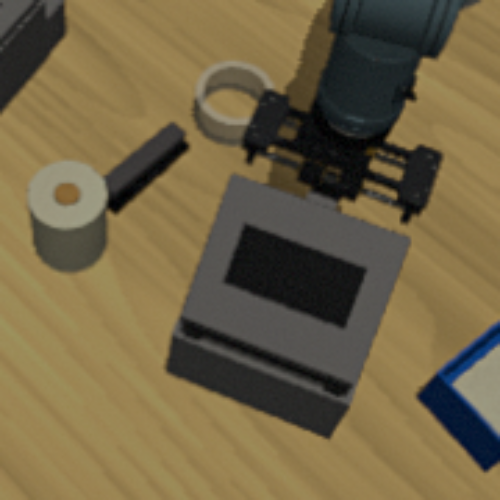

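The cover (front edge from (232,178) to (408,240)) may be starting to rise, but it is not clearly up. I'll press about 3 mm more.

```bash
python3 -m creep '[{"jaw":1,"dx":0,"dy":0,"dz":0.1,"turn":0},{"jaw":1,"dx":0,"dy":0,"dz":0.1,"turn":0},{"jaw":1,"dx":0,"dy":0,"dz":0,"turn":0},{"jaw":1,"dx":0,"dy":0,"dz":0,"turn":0},{"jaw":1,"dx":0,"dy":0,"dz":0,"turn":0},{"jaw":1,"dx":0,"dy":0,"dz":0,"turn":0},{"jaw":1,"dx":0,"dy":0,"dz":0,"turn":0}]'
python3 - <<'E'
from h import *
t=read_camera('scene')
cv2.imwrite('pics/s3.png',cv2.resize(t['img'][130:310,210:390],(500,500)))
E
```

```text
time_s: 5.8
position: [0.4636, 0.1947, 0.0839]
ee_rot: [[-0.932, -0.363, 0.001], [-0.363, 0.932, 0.001], [-0.002, 0.0, -1.0]]
wrist_force: [-14.7, -6.3, 49.9]
gripper_width: 0.0002
finger_force: 26.3
```

View pics/s3.png

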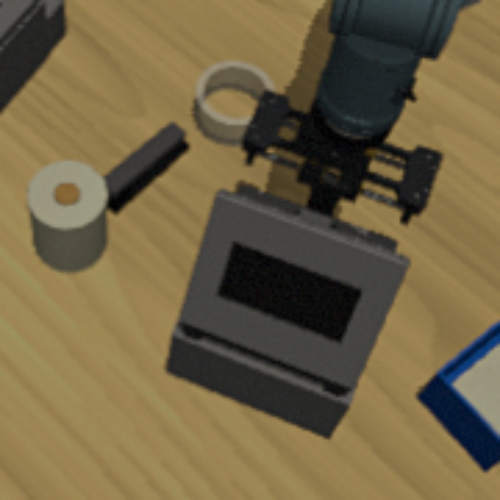

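The cover is released and rising: its front edge has lifted to (222,192)-(405,262). The tab is at its stop, so I'll retreat straight up and let the cover settle.

```bash
python3 -m creep '[{"jaw":1,"dx":0,"dy":0,"dz":-0.3,"turn":0},{"jaw":1,"dx":0,"dy":0,"dz":-0.5,"turn":0},{"jaw":1,"dx":0,"dy":0,"dz":-1,"turn":0},{"jaw":1,"dx":0,"dy":0,"dz":-1,"turn":0},{"jaw":1,"dx":0,"dy":0,"dz":-1,"turn":0},{"jaw":1,"dx":0,"dy":0,"dz":-1,"turn":0},{"jaw":1,"dx":0,"dy":0,"dz":-1,"turn":0},{"jaw":1,"dx":0,"dy":0,"dz":-1,"turn":0},{"jaw":1,"dx":0,"dy":0,"dz":0,"turn":0},{"jaw":1,"dx":0,"dy":0,"dz":0,"turn":0}]'; python3 st.py
python3 - <<'E'
from h import *
t=read_camera('scene')
cv2.imwrite('pics/s4.png',cv2.resize(t['img'][130:310,210:390],(500,500)))
E
```

```text
time_s: 6.85
position: [0.463, 0.1944, 0.2158]
ee_rot: [[-0.931, -0.364, 0.001], [-0.364, 0.931, 0.0], [-0.001, 0.0, -1.0]]
wrist_force: [-0.5, -0.3, -1.2]
gripper_width: 0.0001
finger_force: 0.0
6.85 [0.463  0.1944 0.2158] [[-0.931, -0.364, 0.001], [-0.364, 0.931, 0.0], [-0.001, 0.0, -1.0]] F [-0.5 -0.3 -1.2] w 7.243091634434026e-05 q [-0.51  0.31  0.02  1.95 -0.01  0.88  1.46]
printer frame mm [-115.9    3.1  215.8] toPress tool units [ 0.01 -0.15  6.04]
```

View pics/s4.png

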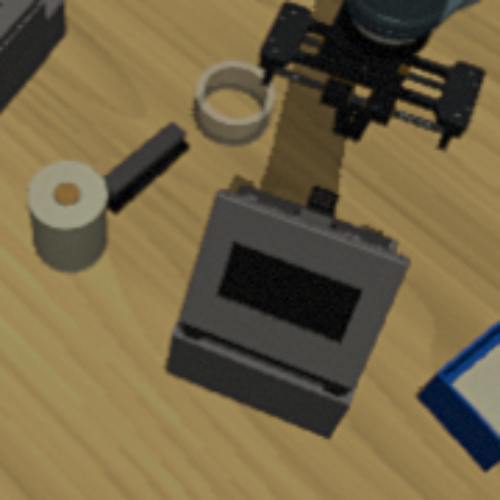

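The cover looks the same as in the last picture, so it has settled. I'll check its angle by projecting the edge point.

Run:
```python
from h import *
t=read_camera('scene'); O=np.array([.572,.234,0]);c,s=np.cos(.375),np.sin(.375);P=np.array([[c,-s,0],[s,c,0],[0,0,1]])
for a in (0,.3,.6,.8,1.05):
  print(a,[((proj(t,O+P@[.085-.15*np.cos(a),y,.112+.15*np.sin(a)])-[210,130])*500/180).round().tolist() for y in(-.088,.088)])
```

```text
0 [[228.0, 193.0], [391.0, 256.0]]
0.3 [[230.0, 175.0], [401.0, 240.0]]
0.6 [[227.0, 169.0], [406.0, 237.0]]
0.8 [[222.0, 172.0], [406.0, 242.0]]
1.05 [[212.0, 184.0], [404.0, 258.0]]
```

It matches 1.05. Next I approach (tool −x is printer +x), then push gently.

```bash
python3 -m creep '[{"jaw":1,"dx":-1,"dy":0,"dz":0,"turn":0},{"jaw":1,"dx":-1,"dy":0,"dz":0,"turn":0},{"jaw":1,"dx":-1,"dy":0,"dz":0,"turn":0},{"jaw":1,"dx":-1,"dy":0,"dz":0,"turn":0},{"jaw":1,"dx":-1,"dy":0,"dz":0,"turn":0},{"jaw":1,"dx":-0.8,"dy":0,"dz":0,"turn":0},{"jaw":1,"dx":-0.4,"dy":0,"dz":0,"turn":0},{"jaw":1,"dx":-0.4,"dy":0,"dz":0,"turn":0},{"jaw":1,"dx":-0.4,"dy":0,"dz":0,"turn":0},{"jaw":1,"dx":-0.4,"dy":0,"dz":0,"turn":0}]'
python3 -m creep '[{"jaw":1,"dx":-0.4,"dy":0,"dz":0,"turn":0},{"jaw":1,"dx":-0.4,"dy":0,"dz":0,"turn":0},{"jaw":1,"dx":-0.4,"dy":0,"dz":0,"turn":0},{"jaw":1,"dx":-0.4,"dy":0,"dz":0,"turn":0},{"jaw":1,"dx":-0.4,"dy":0,"dz":0,"turn":0}]'; python3 st.py
```

```text
time_s: 7.95
position: [0.601, 0.2483, 0.2156]
ee_rot: [[-0.931, -0.364, -0.0], [-0.364, 0.931, -0.0], [0.0, -0.0, -1.0]]
wrist_force: [0.1, -0.5, -0.2]
gripper_width: 0.0006
finger_force: 0.2
time_s: 8.45
position: [0.6387, 0.263, 0.2157]
ee_rot: [[-0.931, -0.364, 0.0], [-0.364, 0.931, 0.0], [-0.0, -0.0, -1.0]]
wrist_force: [-0.2, -0.2, -0.2]
gripper_width: 0.0003
finger_force: 0.0
8.45 [0.6387 0.263  0.2157] [[-0.931, -0.364, 0.0], [-0.364, 0.931, 0.0], [-0.0, -0.0, -1.0]] F [-0.2 -0.2 -0.2] w 0.0002553414490496649 q [-0.48  0.63  0.04  1.44 -0.03  1.07  1.51]
printer frame mm [ 72.7   2.6 215.7] toPress tool units [ 9.43 -0.15  6.03]
```

```bash
python3 -m creep '[{"jaw":1,"dx":-0.4,"dy":0,"dz":0,"turn":0},{"jaw":1,"dx":-0.4,"dy":0,"dz":0,"turn":0},{"jaw":1,"dx":-0.4,"dy":0,"dz":0,"turn":0},{"jaw":1,"dx":-0.2,"dy":0,"dz":0,"turn":0},{"jaw":1,"dx":0,"dy":0,"dz":0,"turn":0}]'
python3 -m creep '[{"jaw":1,"dx":0.5,"dy":0,"dz":0,"turn":0},{"jaw":1,"dx":1,"dy":0,"dz":0,"turn":0},{"jaw":1,"dx":1,"dy":0,"dz":0,"turn":0},{"jaw":1,"dx":1,"dy":0,"dz":0,"turn":0},{"jaw":1,"dx":1,"dy":0,"dz":0,"turn":0},{"jaw":1,"dx":1,"dy":0,"dz":0,"turn":0},{"jaw":1,"dx":1,"dy":0,"dz":0,"turn":0},{"jaw":1,"dx":1,"dy":0,"dz":0,"turn":0},{"jaw":1,"dx":1,"dy":0,"dz":-1,"turn":0},{"jaw":1,"dx":1,"dy":0,"dz":0,"turn":0}]'; python3 -m creep '[{"jaw":1,"dx":0,"dy":0,"dz":0,"turn":0},{"jaw":1,"dx":0,"dy":0,"dz":0,"turn":0},{"jaw":1,"dx":0,"dy":0,"dz":0,"turn":0},{"jaw":1,"dx":0,"dy":0,"dz":0,"turn":0},{"jaw":1,"dx":0,"dy":0,"dz":0,"turn":0}]'
python3 - <<'E'
from h import *
t=read_camera('scene')
cv2.imwrite('pics/s5.png',t['img'])
E
```

```text
time_s: 8.95
position: [0.6646, 0.2731, 0.2155]
ee_rot: [[-0.931, -0.364, 0.0], [-0.364, 0.931, -0.0], [-0.0, -0.0, -1.0]]
wrist_force: [0.0, 0.0, -0.7]
gripper_width: 0.0004
finger_force: 0.0
time_s: 9.95
position: [0.4873, 0.2039, 0.2377]
ee_rot: [[-0.932, -0.364, 0.003], [-0.364, 0.932, 0.001], [-0.003, 0.0, -1.0]]
wrist_force: [-0.4, -0.3, -0.2]
gripper_width: 0.0001
finger_force: 0.0
time_s: 10.45
position: [0.4875, 0.204, 0.2354]
ee_rot: [[-0.931, -0.364, -0.0], [-0.364, 0.931, -0.0], [0.0, -0.0, -1.0]]
wrist_force: [-1.1, -0.1, 0.4]
gripper_width: 0.0003
finger_force: 0.0
```

View pics/s5.png

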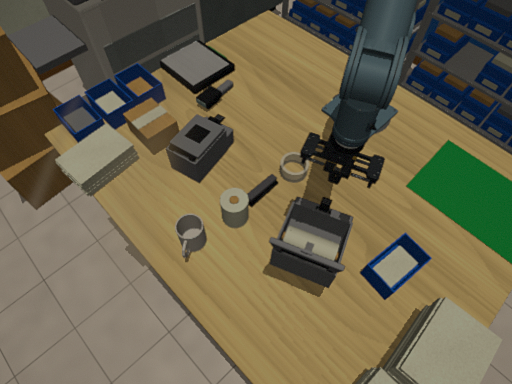

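The cover is thrown back: its edge runs from (273,237) to (343,270) and the compartment is exposed. Nothing else has moved and the narrow printer is shut. I'll check the angle, then hand in.

Run:
```python
from h import *
t=read_camera('scene'); O=np.array([.572,.234,0]);c,s=np.cos(.375),np.sin(.375);P=np.array([[c,-s,0],[s,c,0],[0,0,1]])
for a in (1.05,1.57,1.7,1.9):
  print(a,[proj(t,O+P@[.085-.15*np.cos(a),y,.112+.15*np.sin(a)]).round().tolist() for y in(-.088,.088)])
```

```text
1.05 [[286.0, 196.0], [355.0, 223.0]]
1.57 [[275.0, 217.0], [348.0, 246.0]]
1.7 [[272.0, 224.0], [346.0, 254.0]]
1.9 [[267.0, 236.0], [341.0, 266.0]]
```

The edge matches 1.9, the stop.

```bash
python3 -c "
from bench import order; print(order.close_job())"
```

```text
the job is handed in; nothing more can be done
None
```

I pressed the wide printer's tab, its cover sprang up, and I pushed it back to its stop at about 1.9 rad, where it stayed. The narrow printer is still shut, nothing else looked moved in the last picture, and the job was handed in with the clock at about 10.5 s.

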